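# Index the welding turntable and load its empty cradle

### The arm

A 7-joint arm with a two-finger parallel gripper is mounted at the origin on a cart in front of the work surface, level with it; the furniture and walls round the work are solid. World frame = base frame: x ahead of the robot, y to its left, z up, the work surface at z = 0. Lengths are in m, angles in rad, forces in N, time in s.
With the tool pointing down it reaches from about 0.4 to 0.875 m from the base axis. Payload 6.5 kg.
Tool frame: the origin (TCP) lies at the very end of the fingers, on their centre line; the grasp point (between the pads) lies 19 mm behind it; z points along the fingers, y is the line along which they close (so a half turn about z gives the same grasp; the last joint's range is limited). The gripper opens to 88 mm and grips with 3 to 60 N. Pads are 18 mm wide; open, the fingers measure 123 mm over their backs; the gripper's body (75 mm by 187 mm) begins 45 mm behind the grasp point.
Start: joints at [-1.225, 0.536, -0.004, 1.538, 0.003, 1.067, -0.071], TCP at [0.26, 0.596, 0.239] pointing down, gripper open.
Joint ranges: [-2.7, 2.7], [-0.37, 2.16], [-1.27, 1.26], [0.24, 2.4], [-1.31, 4.45], [0.19, 1.91], [-2.76, 2.76]. Speed limits (rad/s): [2.39, 2.39, 3.14, 3.14, 3.14, 3.14, 3.14].

### API

Orientations are given as a unit quaternion [x, y, z, w].
In Python, from bench import ctrl gives the robot as it stands.
- The arm moves only by the tool step_arm, never from a script. Its argument "increments" is a list of rows, each a list of 2 entries, a list of its own where there are three numbers: the shift along the world's x, y, z each as a share of 0.025 m, from -1 to 1, then the turn, a rotation vector about the world's x, y, z each as a share of 0.15 rad, from -1 to 1. A call has 1 to 10 rows; each row shifts and turns the commanded pose from where the row before left it; what a row does not reach is not made up. A row lasts 1/8 s, in which the tool goes at most 62.5 mm and 10.7 degrees, less where a joint would pass 70% of its speed; a pose out of reach is approached as far as the arm can. A call with a number of a shift or a turn outside -1 to 1 is refused whole. A call with a gripper value outside its range is refused whole. "claw" is the opening, from 0 (shut) to 1 (fully open), set as the call begins (left out, the last holds). The fingers move at their own pace and stop on an object; "force" is the grip in N (left out, the last holds). Time passes only in rows, so rows that do not move let the fingers close. It gives the time, the measured TCP pose, the force, the opening and the grip force at its end, in the units of the state.
- ctrl.get_state(): the state, without advancing time (a new reading comes with each control period).
- ctrl.camera(name): name is "scene" or "top" or "wrist"; returns a dict with "pixels" (384x512x3 uint8, blue, green, red), "depth" (384x512 float32, m along the optical axis (not along the pixel's ray), 0 where there is no reading), "vfov" (degrees; the focal length in pixels is half the picture's height over the tangent of half this angle, whatever the lens; pixels are square), "cx", "cy" (the principal point, pixels), "extrinsics" (4x4, takes a point from camera to world coordinates); the wrist camera has in their place "hand_eye" (4x4, takes a point from camera to tool coordinates, whose origin is the TCP and whose axes are the flange's). Camera axes: x right, y up, looking along -z (the intrinsics and any distortion apply to the point x, -y, -z); pixel columns grow to the right and rows downward; lengths in m; the calibration is good to about 2 mm. A picture is of the moment at which its call begins: read the wrist's pose just before it.
- ctrl.sign_off(): hands the job in; it is judged then, once.
The state is a dict: "t": time; "qpos": joint angles; "joint_velocities": joint speeds; "effort": joint torques, N m; "ee_pos": TCP position; "tcp_rot": TCP orientation; "wrist_force": force on the tool from outside, world axes, zero at the start; "torque": the same for the moment, N m; "width": finger opening in m; "grasp_force": force on a finger pad.
Only numpy, scipy, OpenCV 4.12 (cv2) and the standard library are available. Lean on these libraries where they do the work, as an engineer would, in place of code of your own. Each camera call takes 0.05 s, during which the arm holds its last target. There are 200 camera calls.

### The job

Swing the lock lever of the welding turntable fully open, push the table round one detent position counter-clockwise (seen from above), so that the only empty cradle comes to the loading pointer on the robot's side and the table rests in its detent, then swing the lock lever fully home again. Then take the one loose tube that is as thick as the tubes on the table, lay it in the empty cradle and push it along towards the hub until its end bears on the cradle's stop plate, and let go. Leave the two thinner loose tubes where they lie.

Things in the scene. Friction and masses are not known exactly. Their poses are not given: they have to be found in the camera images.
- index_base: fixed grey steel base plate, 320 x 360 x 12 mm; origin on the bench on the turntable's axis, z up. The loading pointer (dark block, brass blade, 51 mm high) stands at its -x edge. The turntable over it: steel disc, 300 mm diameter, top 62 mm over the bench, hub 38 mm radius, 102 mm high; six radial V cradles 60 degrees apart, five with a tacked-down 32 mm tube (tops 104 mm), one empty
- turntable (a joint): turntable's angle (rad) about the vertical axis through index_base's origin, counter-clockwise from above positive; starts near 0 in a detent; detents lie every 1.047 rad (60 degrees). A spring roller resists (about 5 N at a pin) up to halfway, then draws the table on into the next detent
- lock_lever (a joint): lock lever's angle (rad) about its vertical pivot: 0 fully home (a dog stands in a slot under the table's rim, the table cannot turn), 0.5 fully open; the handle moves away from the table as it opens (counter-clockwise about the pivot); it stays where it is left, about 1 N at the handle. The dog enters only when the table is in a detent
- lock_handle (a point): centre of the black ball (26 mm diameter) that is the lock lever's handle, 96 mm over the bench; it tops an upright steel rod of 18 mm diameter. It stands free beside the base's right-hand side (seen from the robot)
- lock_pivot (a point): point on the lock lever's vertical pivot axis, at the height of lock_handle, 172 mm from it
- cradle (a point): middle of the 32 mm tube's axis when it lies home in the empty cradle, 98 mm from the table's axis, 88 mm over the bench; turns with the table; x points to the hub, z up. Two V saddles 8 mm thick, 47 mm wide, middles at x = -32 and +18 mm (fingers fit between), tops 3 mm below the tube's axis; stop plate face at x = +36 mm, 26 mm wide, 6 mm higher than the axis
- drive_pin (a point): centre of the top, 122 mm over the bench, of one of six upright drive pins (14 mm diameter, 60 mm high, 138 mm from the axis, midway between cradles): the one between the empty cradle and the loaded one that stands at the pointer at the start; it turns with the table
- thick_tube_mid (a point): middle of the axis of the loose thick dark tube to be loaded, 32 mm outer diameter, 72 mm long, about 0.14 kg; x along the tube; lies on the bench left of the table at the start
- bright_tube_mid (a point): middle of the axis of a bright loose tube, 25 mm diameter, 85 mm long, x along it; to be left alone
- thin_tube_mid (a point): middle of the axis of a dark thin loose tube, 22 mm diameter, 90 mm long, x along it; to be left alone
- thick_tube: the thick loose tube itself; origin on its surface below the middle as it lies at the start
Things that resemble listed ones, but are neither listed nor needed, are in the scene too. What is shaped like the thick_tube but purple, red or turquoise is not meant.

How it is judged:
On the way, in this order (a step that is already met when the one before it is completed fails the run):
1. the lock lever is swung open (value of joint lock_lever above 0.4 rad), for 0.2 s.
2. the table rests in the next detent counter-clockwise (value of joint turntable between 0.987 and 1.107 rad and velocity of joint turntable between -0.1 and 0.1 rad/s), for 0.2 s.
3. the lock lever is home again (value of joint lock_lever below 0.08 rad), for 0.2 s.
4. the thick tube lies in the cradle (y of thick_tube_mid in the frame of cradle between -0.007 and 0.007 m and z of thick_tube_mid in the frame of cradle between -0.006 and 0.006 m and angle between the x axis of thick_tube_mid and the x axis of cradle, either way round below 0.1 rad and x of thick_tube_mid in the frame of cradle between -0.035 and 0.006 m), for 0.2 s.
At the end, for the whole second after the job is handed in: The table is one detent (1.047 rad, within 0.06) on from its start, the lock lever is home (below 0.08 rad), and the thick tube lies at rest in the cradle with its end against the stop plate (within 4 mm along the cradle, 7 mm across, 6 mm in height, 0.1 rad in direction) (value of joint turntable between 0.987 and 1.107 rad and value of joint lock_lever below 0.08 rad and y of thick_tube_mid in the frame of cradle between -0.007 and 0.007 m and z of thick_tube_mid in the frame of cradle between -0.006 and 0.006 m and angle between the x axis of thick_tube_mid and the x axis of cradle, either way round below 0.1 rad and x of thick_tube_mid in the frame of cradle between -0.004 and 0.004 m and linear speed of thick_tube below 0.01 m/s); the robot touches nothing.
It fails at once if the table is turned clockwise past halfway to a detent, or more than one position on (value of joint turntable below -0.45 rad or value of joint turntable above 1.5 rad).
It fails at once if one of the two thinner loose tubes is moved more than 40 mm (distance of any of bright_tube_mid, thin_tube_mid from where it was at the start of the episode above 0.04 m).
It also fails if it takes over 72 s, if anything falls off the work surface, if the arm or the gripper's body presses on something with over 40 N, if the wrist force passes 120 N, or if a joint passes its speed limit or range.

## Working session

There is one attempt and no reset: what is moved stays moved. The work goes in short steps, Python scripts to look and compute and a tool call to move; the robot and the scene stay as the last step left them, time stands still between calls to the robot, and variables do not carry over. Pictures are saved under pics/ and viewed, at most 10 in all, crops included, and the job is handed in when it is done.

Besides the shell and the picture viewer there is one more tool, called after ">>>" by a JSON object that holds its "name" and its "arguments". step_arm: Moves the arm, as the interface text tells. Shift numbers are shares of 0.025 m and turn numbers shares of 0.15 rad, none past 1 either way. Its arguments: {"type":"object","properties":{"increments":{"type":"array"},"claw":{"type":"number"},"force":{"type":"number"}},"required":["increments"]}

```bash
mkdir -p pics
cat > h.py <<'E'
import numpy as np, cv2, pickle
from bench import ctrl
from scipy.spatial.transform import Rotation as R
def cam(n):
    s=ctrl.get_state(); c=ctrl.camera(n)
    if n=="wrist":
        T=np.eye(4); T[:3,:3]=R.from_quat(s["tcp_rot"]).as_matrix(); T[:3,3]=s["ee_pos"]
        c["extrinsics"]=T@np.array(c["hand_eye"])
    c["name"]=n; return c
def ray(c,u,v):
    f=192/np.tan(np.radians(c["vfov"])/2)
    d=np.stack([(np.asarray(u)-c["cx"])/f,-(np.asarray(v)-c["cy"])/f,-np.ones_like(np.asarray(u,float))],-1)
    E=np.array(c["extrinsics"]); return E[:3,3], d@E[:3,:3].T
def plane(c,u,v,z):
    o,d=ray(c,u,v); return o+d*((z-o[2])/d[...,2])[...,None]
def cloud(c):
    v,u=np.mgrid[:384,:512]; o,d=ray(c,u,v); return o+d*c["depth"][...,None]
E
python3 - <<'E'
from h import *
for n in ("top","scene"):
    c=cam(n); pickle.dump(c,open(f"{n}0.pkl","wb"))
    print(n,{k:v for k,v in c.items() if k not in("pixels","depth")})
    cv2.imwrite(f"pics/{n}0.png",cv2.resize(c["pixels"],(800,600),interpolation=cv2.INTER_CUBIC))
s=ctrl.get_state();print(s)
E
```

```text
top {'vfov': 49.26993173870711, 'cx': 251.15011779938789, 'cy': 194.87921595887968, 'extrinsics': array([[ 0.02787095,  0.9861803 , -0.16331453,  0.28340321],
       [-0.99935068,  0.03122143,  0.01798435,  0.21289123],
       [ 0.02283473,  0.16270724,  0.98641012,  1.32134206],
       [ 0.        ,  0.        ,  0.        ,  1.        ]]), 'name': 'top'}
scene {'vfov': 46.26861491723658, 'cx': 263.50122346518924, 'cy': 187.98334888191903, 'extrinsics': array([[ 0.45489228,  0.58120065, -0.67474352, -0.50093536],
       [-0.89029051,  0.31495721, -0.32891453, -0.2781794 ],
       [ 0.02135   ,  0.75033843,  0.66070902,  1.0791186 ],
       [ 0.        ,  0.        ,  0.        ,  1.        ]]), 'name': 'scene'}
{'t': 0.1, 'qpos': array([-1.22520167,  0.53709976, -0.00446399,  1.53875124,  0.00259346,
        1.06730048, -0.0711714 ]), 'joint_velocities': array([-0.00084697, -0.00024155,  0.00077224, -0.00028375,  0.00334817,
       -0.00072384, -0.0008155 ]), 'effort': array([ 2.29441481e-03, -5.72078598e+01,  9.93616618e-01, -2.52230358e+01,
       -5.62064408e-02,  1.34217879e-02,  8.22140282e-05]), 'ee_pos': array([0.25994171, 0.59516231, 0.23792939]), 'tcp_rot': array([ 2.04387357e-01,  9.78889782e-01, -7.68505837e-04, -1.11345227e-04]), 'wrist_force': array([-0.9165018 , -0.28782291, -0.45886048]), 'torque': array([-0.00012072, -0.03931519,  0.03433148]), 'grasp_force': 0.0, 'width': 0.08828883417698757}
```

View pics/top0.png

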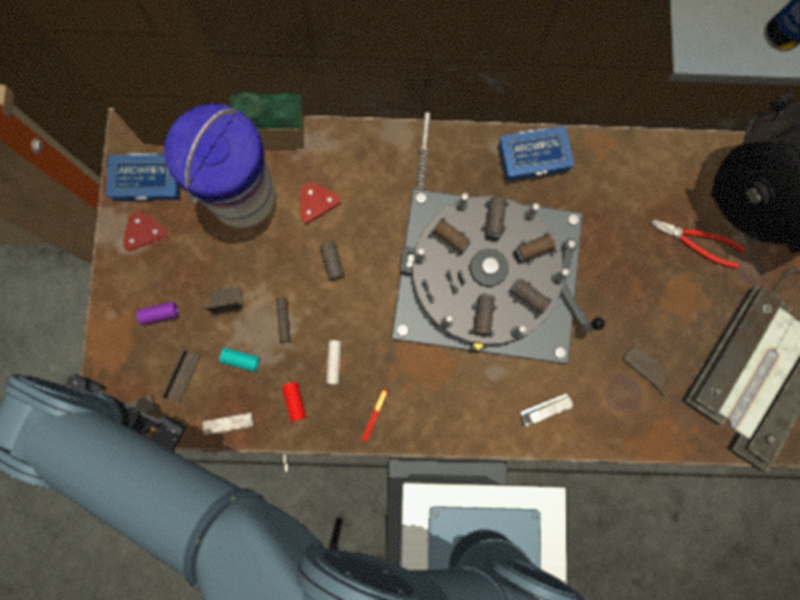

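View pics/scene0.png

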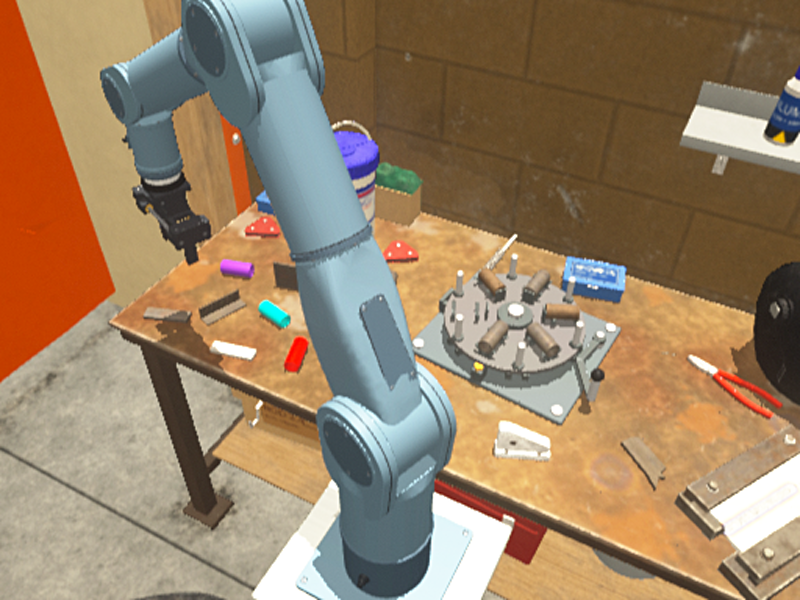

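Top view (800x600): the hub is at (490,266), the pointer blade at (478,347) and the empty cradle at about (440,288), left of the hub. The lever ball is at (598,323). Dark tubes lie at (331,261), short and thick, and at (283,320), long and thin. The bright tube is at (333,362). Purple, red and turquoise decoys are at (157,313), (293,402) and (239,359). The scene view shows the same layout, but the arm hides the loose tubes. Next I'll measure these and confirm in one enlarged crop.

Run:
```python
from h import *
c=pickle.load(open("top0.pkl","rb")); P=cloud(c); k=512/800
a=c["pixels"][100:260,150:400]
cv2.imwrite("pics/crop1.png",cv2.resize(a,(800,512),interpolation=cv2.INTER_CUBIC))
def fit(name,u0,v0,zmin,zmax,r,):
    u0*=k;v0*=k; r=int(r)
    sl=np.s_[int(v0)-r:int(v0)+r+1,int(u0)-r:int(u0)+r+1]
    Q=P[sl].reshape(-1,3); Q=Q[(Q[:,2]>zmin)&(Q[:,2]<zmax)]
    if len(Q)<5: print(name,"few");return
    m=Q[:,:2].mean(0); rect=cv2.minAreaRect(Q[:,:2].astype(np.float32))
    print(name,len(Q),"mean",m.round(4),"zmax",np.percentile(Q[:,2],95).round(4),"rect",np.round(rect[0],4),np.round(rect[1],4),round(rect[2],1))
fit("hub",490,266,.092,.12,25)
for n,(u,v) in dict(dark1=(331,261),dark2=(283,320),bright=(333,362)).items(): fit(n,u,v,.008,.045,24 if n!="dark1" else 20)
fit("ball",598,323,.075,.12,8)
fit("pointer",478,347,.04,.06,8)
for i,(u,v) in enumerate([(462,202),(533,212),(571,245),(563,277),(521,331),(446,325),(408,262),(430,320)]): fit(f"pin{i} {u},{v}",u,v,.107,.135,7)
# loaded tubes
for i,(u,v) in enumerate([(496,217),(450,235),(535,248),(530,296),(484,314)]): fit(f"tube{i}",u,v,.09,.11,14)
print("bench z",np.median(P[int(420*k),int(330*k):int(460*k),2]),"disc z",np.median(P[int(290*k):int(296*k),int(505*k):int(510*k),2]))
```

```text
hub 457 mean [0.5721 0.0009] zmax 0.1066 rect [0.5679 0.0063] [0.1562 0.1519] 1.6
dark1 227 mean [0.5868 0.3152] zmax 0.0348 rect [0.5885 0.312 ] [0.0724 0.0389] 18.2
dark2 232 mean [0.4569 0.4131] zmax 0.0267 rect [0.452  0.4084] [0.1306 0.1457] 84.9
bright 259 mean [0.3721 0.3128] zmax 0.0289 rect [0.364  0.3302] [0.0814 0.1287] 80.9
ball 66 mean [ 0.4626 -0.1984] zmax 0.1096 rect [ 0.4626 -0.2007] [0.0253 0.0215] 86.3
pointer 47 mean [0.4229 0.0248] zmax 0.0596 rect [0.4244 0.0257] [0.0481 0.0203] 73.6
pin0 462,202 24 mean [0.6975 0.0588] zmax 0.1239 rect [0.6989 0.0595] [0.0132 0.0119] 6.5
pin1 533,212 22 mean [ 0.682  -0.0776] zmax 0.1241 rect [ 0.6823 -0.0777] [0.0112 0.0131] 40.4
pin2 571,245 few
pin3 563,277 24 mean [ 0.5555 -0.1325] zmax 0.1243 rect [ 0.5559 -0.1327] [0.0129 0.011 ] 85.3
pin4 521,331 22 mean [ 0.445  -0.0503] zmax 0.1255 rect [ 0.4452 -0.0508] [0.0119 0.0114] 82.7
pin5 446,325 19 mean [0.4611 0.0858] zmax 0.126 rect [0.4611 0.0853] [0.0104 0.0127] 46.1
pin6 408,262 7 mean [0.5849 0.1452] zmax 0.1225 rect [0.5851 0.1453] [0.0064 0.0029] 11.3
pin7 430,320 few
tube0 245 mean [ 0.6676 -0.0064] zmax 0.1065 rect [ 0.6668 -0.008 ] [0.0345 0.0771] 87.6
tube1 239 mean [0.626  0.0799] zmax 0.1066 rect [0.6275 0.0795] [0.072  0.0316] 53.6
tube2 241 mean [ 0.6087 -0.0832] zmax 0.107 rect [ 0.6095 -0.0829] [0.032  0.0726] 23.7
tube3 265 mean [ 0.5132 -0.0726] zmax 0.107 rect [ 0.5149 -0.0737] [0.0755 0.0326] 53.8
tube4 260 mean [0.4759 0.0152] zmax 0.1062 rect [0.4768 0.0142] [0.0315 0.0765] 84.5
bench z 0.00019360926802480805 disc z 0.06316628732158325
```

View pics/crop1.png

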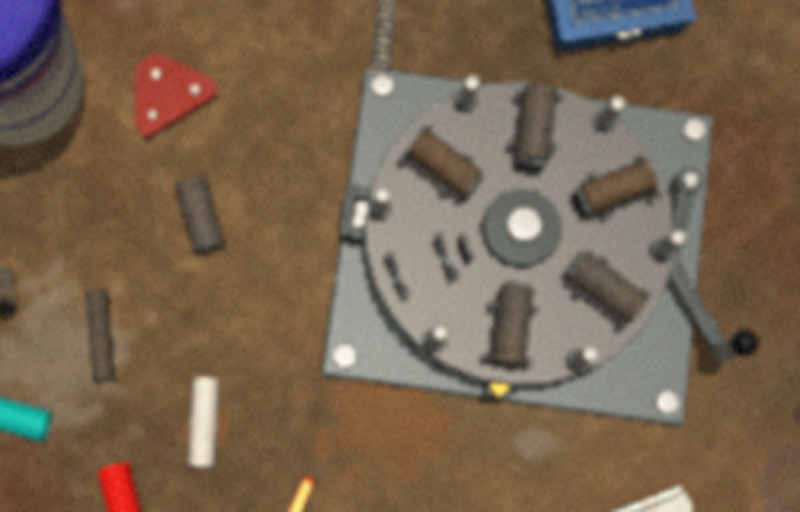

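The three dark or bright tube candidates in the crop:
- **Thick tube:** (200,213), dark, about 72 mm long and 33 mm high. This one fits the description.
- **Thin dark tube:** (101,335), longer and only about 25 mm high, so not meant.
- **Bright tube:** (203,420), not meant.

The turntable axis comes from opposite pins at (0.5716, 0.004), and pin 3 sits 138 mm from it, as it should. The ball is at (0.463, -0.1995), with its top at 109 mm, also as expected. The lever pivot is at crop (690,180), about (0.627, -0.149). I'll go to the handle first.

>>> {"name": "step_arm", "arguments": {"increments": [[[1, -1, 0], [0, 0, -0.75]], [[1, -1, 0], [0, 0, -0.75]], [[1, -1, 0], [0, 0, -0.75]], [[1, -1, 0], [0, 0, -0.75]], [[1, -1, 0], [0, 0, -0.75]], [[1, -1, 0], [0, 0, -0.75]], [[1, -1, 0], [0, 0, -0.75]], [[1, -1, 0], [0, 0, -0.75]], [[0.1, -1, 0], [0, 0, -0.75]], [[0, -1, 0], [0, 0, -0.75]]], "claw": 0.57, "force": 10}}

```text
t: 1.35
ee_pos: [0.4628, 0.3444, 0.2382]
tcp_rot: [0.697, 0.717, -0.0, 0.0]
wrist_force: [-0.9, 0.4, -0.6]
width: 0.0505
grasp_force: 0.0
```

>>> {"name": "step_arm", "arguments": {"increments": [[[0, -1, 0], [0, 0, -0.72]], [[0, -1, 0], [0, 0, -0.72]], [[0, -1, 0], [0, 0, -0.72]], [[0, -1, 0], [0, 0, -0.72]], [[0, -1, 0], [0, 0, -0.72]], [[0, -1, 0], [0, 0, -0.72]], [[0, -1, 0], [0, 0, -0.72]], [[0, -1, 0], [0, 0, -0.72]], [[0, -1, 0], [0, 0, -0.72]], [[0, -1, 0], [0, 0, -0.72]]]}}

```text
t: 2.6
ee_pos: [0.4623, 0.0948, 0.2385]
tcp_rot: [0.966, 0.258, -0.0, -0.0]
wrist_force: [-0.1, -0.4, -0.6]
width: 0.0505
grasp_force: 0.0
```

>>> {"name": "step_arm", "arguments": {"increments": [[[0, -1, 0], [0, 0, 0]], [[0, -1, 0], [0, 0, 0]], [[0, -1, 0], [0, 0, 0]], [[0, -1, 0], [0, 0, 0]], [[0, -1, 0], [0, 0, 0]], [[0, -1, 0], [0, 0, 0]], [[0, -1, 0], [0, 0, 0]], [[0, -1, 0], [0, 0, 0]], [[0, -1, 0], [0, 0, 0]], [[0, 0, 0], [0, 0, 0]]]}}

```text
t: 3.85
ee_pos: [0.4622, -0.1309, 0.2386]
tcp_rot: [0.966, 0.258, -0.0, 0.0]
wrist_force: [0.0, -0.1, -0.3]
width: 0.0501
grasp_force: 0.0
```

Run:
```python
from h import *
c=cam("wrist"); pickle.dump(c,open("w1.pkl","wb")); P=cloud(c); px=c["pixels"].astype(int)
m=(c["depth"]>0)&(P[...,2]>.08)&(P[...,2]<.115)&(P[...,0]<.52)&(P[...,1]<-.16)&(P[...,1]>-.25)
Q=P[m]; print(m.sum(),Q.mean(0) if len(Q) else 0,Q.min(0),Q.max(0))
# lever arm points and pivot
m=(c["depth"]>0)&(P[...,2]>.1)&(P[...,0]>.59)&(P[...,1]<-.1)
print(m.sum(),P[m].mean(0) if m.any() else 0)
t=pickle.load(open("top0.pkl","rb")); T=cloud(t)
for u,v in [(365,156),(366,156),(366,157)]: print(T[v,u])
```

```text
548 [ 0.46594397 -0.19715708  0.10272614] [ 0.45235305 -0.21185634  0.08012297] [ 0.47729328 -0.18666055  0.10882238]
325 [ 0.61743418 -0.10832124  0.10187651]
[ 0.63086333 -0.16681584  0.04374121]
[ 0.63173826 -0.17084235  0.04092127]
[ 0.62731737 -0.1695006   0.04521356]
```

>>> {"name": "step_arm", "arguments": {"increments": [[[0.03, -0.91, 0], [0, 0, 0]], [[0.03, -0.91, 0], [0, 0, 0]], [[0, -0.91, 0], [0, 0, 0]], [[0, 0, -0.92], [0, 0, 0]], [[0, 0, -0.92], [0, 0, 0]], [[0, 0, -0.92], [0, 0, 0]], [[0, 0, -0.92], [0, 0, 0]], [[0, 0, -0.92], [0, 0, 0]], [[0, 0, -0.92], [0, 0, 0]], [[0, 0, -0.92], [0, 0, 0]]]}}

```text
t: 5.15
ee_pos: [0.4646, -0.1957, 0.0768]
tcp_rot: [0.966, 0.26, 0.0, -0.001]
wrist_force: [0.1, 0.5, -0.1]
width: 0.0505
grasp_force: 0.0
```

>>> {"name": "step_arm", "arguments": {"increments": [[[0.1, -0.4, 0], [0, 0, 0]], [[0.1, -0.4, 0], [0, 0, 0]], [[0.1, -0.4, 0], [0, 0, 0]], [[0.12, -0.4, 0], [0, 0, 0]], [[0.14, -0.4, 0], [0, 0, 0]], [[0.18, -0.4, 0], [0, 0, 0]], [[0.2, -0.4, 0], [0, 0, 0]], [[0.24, -0.3, 0], [0, 0, 0]], [[0.24, -0.3, 0], [0, 0, 0]], [[0, 0, 0], [0, 0, 0]]]}}

```text
t: 6.4
ee_pos: [0.5005, -0.2834, 0.0778]
tcp_rot: [0.966, 0.259, 0.0, 0.001]
wrist_force: [0.2, -0.2, -0.2]
width: 0.0502
grasp_force: 0.0
```

```bash
cat >> h.py <<'E'
def ball():
    for n in ("wrist","scene"):
        c=cam(n);P=cloud(c)
        m=(c["depth"]>0)&(P[...,2]>.085)&(P[...,2]<.112)&(P[...,0]<.56)&(P[...,0]>.43)&(P[...,1]<-.17)&(P[...,1]>-.34)&(c["pixels"].max(-1)<70)
        Q=P[m]; print(n,m.sum(),np.median(Q,0).round(4) if m.any() else 0,(Q.min(0).round(4),Q.max(0).round(4)) if m.any() else 0)
        cv2.imwrite(f"pics/{n}_b.png",c["pixels"])
E
python3 - <<'E'
from h import *
ball()
a=np.hstack([cv2.imread("pics/wrist_b.png"),cv2.imread("pics/scene_b.png")[150:350,300:440].repeat(2,0).repeat(2,1)[:384]])
cv2.imwrite("pics/b1.png",a)
E
```

```text
wrist 4747 [ 0.5022 -0.2708  0.1018] (array([ 0.4802, -0.3142,  0.085 ]), array([ 0.5303, -0.2436,  0.112 ]))
scene 129 [ 0.4879 -0.2762  0.1008] (array([ 0.4709, -0.3229,  0.0855]), array([ 0.5204, -0.2472,  0.1118]))
```

View pics/b1.png

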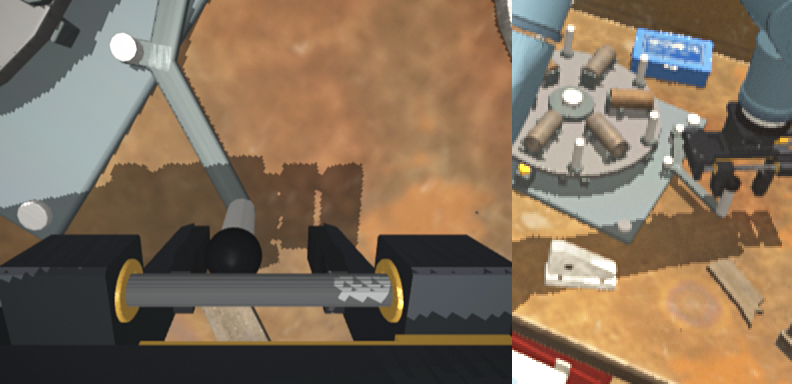

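The wrist view shows the ball at (234,252) bearing on the left (inner) finger, with the lever swung out. Its travel of about 80 mm is roughly 0.47 rad, so I'll press a little further to the stop.

>>> {"name": "step_arm", "arguments": {"increments": [[[0.1, -0.1, 0], [0, 0, 0]], [[0.1, -0.1, 0], [0, 0, 0]], [[0, 0, 0], [0, 0, 0]]]}}

```text
t: 6.88
ee_pos: [0.5049, -0.2878, 0.0777]
tcp_rot: [0.966, 0.259, 0.0, 0.0]
wrist_force: [-0.5, 0.2, 0.1]
width: 0.0502
grasp_force: 0.0
```

>>> {"name": "step_arm", "arguments": {"increments": [[[0.08, -0.1, 0], [0, 0, 0]], [[0, 0, 0], [0, 0, 0]]]}}

```text
t: 7.12
ee_pos: [0.5053, -0.2882, 0.0772]
tcp_rot: [0.966, 0.26, -0.001, -0.002]
wrist_force: [-3.8, 4.2, 3.0]
width: 0.0499
grasp_force: 2.9
```

>>> {"name": "step_arm", "arguments": {"increments": [[[-0.12, 0.2, 0], [0, 0, 0]], [[0, 0, 0.9], [0, 0, 0]], [[0, 0, 0.9], [0, 0, 0]], [[0, 0, 0.9], [0, 0, 0]], [[0, 0, 0.9], [0, 0, 0]], [[0, 0, 0.9], [0, 0, 0]]]}}

```text
t: 7.88
ee_pos: [0.5039, -0.2853, 0.1912]
tcp_rot: [0.966, 0.259, 0.0, 0.001]
wrist_force: [0.8, 0.6, 0.2]
width: 0.0498
grasp_force: 0.0
```

>>> {"name": "step_arm", "arguments": {"increments": [[[-0.07, 1, 0], [0, 0, 0.27]], [[-0.07, 1, 0], [0, 0, 0.27]], [[-0.07, 1, 0], [0, 0, 0.27]], [[-0.07, 1, 0], [0, 0, 0.27]], [[-0.07, 1, 0], [0, 0, 0.27]], [[-0.07, 1, 0], [0, 0, 0.27]], [[-0.07, 1, 0], [0, 0, 0.27]], [[-0.07, 1, 0], [0, 0, 0.27]], [[-0.07, 1, 0], [0, 0, 0.27]], [[-0.07, 1, 0], [0, 0, 0.27]]], "claw": 0}}

```text
t: 9.12
ee_pos: [0.4865, -0.0344, 0.1905]
tcp_rot: [0.894, 0.449, 0.001, 0.0]
wrist_force: [0.5, -0.2, -0.2]
width: 0.0005
grasp_force: 0.0
```

>>> {"name": "step_arm", "arguments": {"increments": [[[-0.07, 1, 0], [0, 0, 0]], [[-0.07, 1, 0], [0, 0, 0]], [[-0.07, 1, 0], [0, 0, 0]], [[-0.07, 1, 0], [0, 0, 0]], [[-0.07, 1, 0], [0, 0, 0]], [[0, 0.5, 0], [0, 0, 0]], [[0, 0, 0], [0, 0, 0]]]}}

```text
t: 10.0
ee_pos: [0.4777, 0.1028, 0.1903]
tcp_rot: [0.894, 0.449, 0.0, 0.0]
wrist_force: [0.3, -0.9, -0.0]
width: 0.0006
grasp_force: 0.0
```

>>> {"name": "step_arm", "arguments": {"increments": [[[0.06, 0.12, -0.8], [0, 0, 0]], [[0, 0, -0.8], [0, 0, 0]], [[0, 0, -0.8], [0, 0, 0]], [[0, 0, -0.8], [0, 0, 0]], [[0, 0, -0.8], [0, 0, 0]], [[0, 0, 0], [0, 0, 0]]]}}

```text
t: 10.75
ee_pos: [0.4782, 0.1038, 0.0894]
tcp_rot: [0.894, 0.448, -0.001, 0.0]
wrist_force: [0.4, 0.5, 0.5]
width: 0.0005
grasp_force: 0.0
```

>>> {"name": "step_arm", "arguments": {"increments": [[[-0.18, -0.16, 0], [0, 0, 0.35]], [[-0.18, -0.16, 0], [0, 0, 0.35]], [[-0.18, -0.18, 0], [0, 0, 0.35]], [[-0.18, -0.25, 0], [0, 0, 0.39]], [[-0.18, -0.27, 0], [0, 0, 0.39]], [[-0.18, -0.28, 0], [0, 0, 0.39]], [[-0.14, -0.29, 0], [0, 0, 0.39]], [[-0.14, -0.29, 0], [0, 0, 0.39]], [[-0.13, -0.3, 0], [0, 0, 0.39]], [[0, 0, 0], [0, 0, 0]]]}}

```text
t: 12.0
ee_pos: [0.4432, 0.0509, 0.0915]
tcp_rot: [0.753, 0.658, 0.002, 0.001]
wrist_force: [0.4, 1.8, 2.2]
width: 0.0004
grasp_force: 1.2
```

>>> {"name": "step_arm", "arguments": {"increments": [[[-0.1, -0.31, 0], [0, 0, 0.39]], [[-0.09, -0.31, 0], [0, 0, 0.39]], [[-0.09, -0.31, 0], [0, 0, 0.39]], [[-0.04, -0.32, 0], [0, 0, 0.39]], [[-0.03, -0.32, 0], [0, 0, 0.39]], [[-0.02, -0.32, 0], [0, 0, 0.39]], [[0.02, -0.32, 0], [0, 0, 0.39]], [[0.03, -0.32, 0], [0, 0, 0.39]], [[0.04, -0.32, 0], [0, 0, 0.39]], [[0, 0, 0], [0, 0, 0]]]}}

```text
t: 13.25
ee_pos: [0.4348, -0.0215, 0.0906]
tcp_rot: [0.556, 0.831, -0.0, 0.0]
wrist_force: [-0.0, -0.5, 0.1]
width: 0.0006
grasp_force: 0.0
```

```bash
cat >> h.py <<'E'
C=np.array([.5716,.004])
def pins(n="scene"):
    c=cam(n);P=cloud(c); m=((c["depth"]>0)&(P[...,2]>.112)&(P[...,2]<.13)&(np.abs(np.hypot(P[...,0]-C[0],P[...,1]-C[1])-.138)<.012)).astype(np.uint8)
    N,l,st,ce=cv2.connectedComponentsWithStats(m)
    for i in range(1,N):
        if st[i,4]>6:
            q=P[l==i].mean(0); print(n,st[i,4],q.round(4),"ang",np.degrees(np.arctan2(q[1]-C[1],q[0]-C[0])).round(1),"r",np.hypot(*(q[:2]-C)).round(4))
    return c
E
python3 -c "
from h import *
cv2.imwrite('pics/s2.png',pins('scene')['pixels']); pins('top')"
```

```text
scene 17 [ 0.6736 -0.0868  0.1216] ang -41.7 r 0.1366
scene 10 [0.4644 0.087  0.1197] ang 142.3 r 0.1356
scene 23 [ 0.5457 -0.1329  0.1195] ang -100.7 r 0.1393
top 20 [0.6992 0.0527 0.121 ] ang 20.9 r 0.1366
top 18 [ 0.6781 -0.083   0.1212] ang -39.2 r 0.1376
top 20 [0.5932 0.1394 0.1205] ang 80.9 r 0.1371
top 22 [ 0.5492 -0.1315  0.1202] ang -99.4 r 0.1373
top 19 [0.4648 0.0912 0.1219] ang 140.8 r 0.1379
```

>>> {"name": "step_arm", "arguments": {"increments": [[[0.03, -0.1, 0], [0, 0, 0.15]], [[0.03, -0.1, 0], [0, 0, 0.15]], [[0.03, -0.1, 0], [0, 0, 0.15]], [[0, 0, 0], [0, 0, 0]]]}}

```text
t: 13.85
ee_pos: [0.4369, -0.0281, 0.0902]
tcp_rot: [0.527, 0.85, -0.0, 0.0]
wrist_force: [-0.0, 0.6, 0.4]
width: 0.0005
grasp_force: 0.0
```

```bash
python3 -c "
from h import *
pins('top')"
```

```text
top 21 [0.698  0.059  0.1199] ang 23.5 r 0.1378
top 22 [ 0.6815 -0.0772  0.1213] ang -36.4 r 0.1367
top 19 [0.587  0.1406 0.121 ] ang 83.6 r 0.1375
top 21 [ 0.5558 -0.1325  0.1216] ang -96.6 r 0.1374
top 19 [0.4611 0.0858 0.1211] ang 143.5 r 0.1375
```

>>> {"name": "step_arm", "arguments": {"increments": [[[0, 0.1, 0.8], [0, 0, 0]], [[0, 0, 0.8], [0, 0, 0]], [[0, 0, 0.8], [0, 0, 0]], [[0, 0, 0.8], [0, 0, 0]], [[0, 0, 0.8], [0, 0, 0]]]}}

```text
t: 14.52
ee_pos: [0.4367, -0.0253, 0.1909]
tcp_rot: [0.527, 0.85, -0.0, -0.0]
wrist_force: [-0.9, -0.2, 0.1]
width: 0.0008
grasp_force: 0.0
```

>>> {"name": "step_arm", "arguments": {"increments": [[[0.25, -1, 0], [0, 0, -1]], [[0.25, -1, 0], [0, 0, -1]], [[0.25, -1, 0], [0, 0, -1]], [[0.25, -1, 0], [0, 0, -1]], [[0.25, -1, 0], [0, 0, -1]], [[0.25, -1, 0], [0, 0, -1]], [[0.25, -1, 0], [0, 0, -1]], [[0.25, -1, 0], [0, 0, -1]], [[0.25, -1, 0], [0, 0, -1]], [[0.25, -1, 0], [0, 0, -1]]], "claw": 0.57}}

```text
t: 15.78
ee_pos: [0.4995, -0.2759, 0.1901]
tcp_rot: [0.965, 0.261, -0.0, -0.0]
wrist_force: [-0.1, -0.2, 0.1]
width: 0.0504
grasp_force: 0.0
```

>>> {"name": "step_arm", "arguments": {"increments": [[[0, 0, 0], [0, 0, 0]], [[0, 0, 0], [0, 0, 0]]]}}

```text
t: 16.02
ee_pos: [0.4992, -0.2742, 0.1899]
tcp_rot: [0.964, 0.264, -0.0, -0.001]
wrist_force: [-1.0, 0.2, -0.4]
width: 0.0498
grasp_force: 0.0
```

>>> {"name": "step_arm", "arguments": {"increments": [[[0, -0.14, -0.9], [0, 0, 0]], [[0, 0, -0.9], [0, 0, 0]], [[0, 0, -0.9], [0, 0, 0]], [[0, 0, -0.9], [0, 0, 0]], [[0, 0, -0.88], [0, 0, 0]], [[0, 0, 0], [0, 0, 0]]]}}

```text
t: 16.77
ee_pos: [0.4984, -0.2769, 0.077]
tcp_rot: [0.964, 0.264, -0.001, -0.002]
wrist_force: [0.0, -0.2, -0.0]
width: 0.0502
grasp_force: 0.0
```

>>> {"name": "step_arm", "arguments": {"increments": [[[-0.25, 0.35, 0], [0, 0, 0]], [[-0.25, 0.38, 0], [0, 0, 0]], [[-0.22, 0.4, 0], [0, 0, 0]], [[-0.2, 0.42, 0], [0, 0, 0]], [[-0.18, 0.42, 0], [0, 0, 0]], [[-0.15, 0.42, 0], [0, 0, 0]], [[-0.13, 0.42, 0], [0, 0, 0]], [[-0.12, 0.42, 0], [0, 0, 0]], [[-0.1, 0.3, 0], [0, 0, 0]], [[0, 0, 0], [0, 0, 0]]]}}

```text
t: 18.02
ee_pos: [0.4593, -0.1896, 0.0782]
tcp_rot: [0.965, 0.264, -0.0, -0.0]
wrist_force: [-0.1, 0.3, 0.1]
width: 0.0504
grasp_force: 0.0
```

Now I'll press on in small steps until the stop is felt.

>>> {"name": "step_arm", "arguments": {"increments": [[[-0.03, 0.1, 0], [0, 0, 0]], [[0, 0, 0], [0, 0, 0]]]}}

```text
t: 18.27
ee_pos: [0.4587, -0.1882, 0.0782]
tcp_rot: [0.965, 0.263, 0.0, 0.0]
wrist_force: [0.3, -0.5, 0.1]
width: 0.0502
grasp_force: 0.0
```

>>> {"name": "step_arm", "arguments": {"increments": [[[-0.03, 0.1, 0], [0, 0, 0]], [[0, 0, 0], [0, 0, 0]]]}}

```text
t: 18.52
ee_pos: [0.4586, -0.1877, 0.0784]
tcp_rot: [0.965, 0.262, 0.001, 0.002]
wrist_force: [2.1, -5.5, -4.1]
width: 0.0501
grasp_force: 3.2
```

>>> {"name": "step_arm", "arguments": {"increments": [[[0.1, -0.2, 0], [0, 0, 0]], [[0, 0, 0.9], [0, 0, 0]], [[0, 0, 0.9], [0, 0, 0]], [[0, 0, 0.9], [0, 0, 0]], [[0, 0, 0.9], [0, 0, 0]], [[0, 0, 0.9], [0, 0, 0]], [[0, 0, 0.9], [0, 0, 0]]]}}

```text
t: 19.4
ee_pos: [0.4602, -0.1904, 0.2139]
tcp_rot: [0.965, 0.263, -0.0, -0.0]
wrist_force: [0.4, -0.2, -1.2]
width: 0.0506
grasp_force: 0.0
```

>>> {"name": "step_arm", "arguments": {"increments": [[[0.25, 1, 0], [0, 0, -0.14]], [[0.25, 1, 0], [0, 0, -0.14]], [[0.25, 1, 0], [0, 0, -0.14]], [[0.25, 1, 0], [0, 0, -0.14]], [[0.25, 1, 0], [0, 0, -0.14]], [[0.25, 1, 0], [0, 0, -0.14]], [[0.25, 1, 0], [0, 0, -0.14]], [[0.25, 1, 0], [0, 0, -0.14]], [[0.25, 1, 0], [0, 0, -0.14]], [[0.25, 1, 0], [0, 0, -0.14]]], "claw": 0.8}}

```text
t: 20.65
ee_pos: [0.5228, 0.0603, 0.2131]
tcp_rot: [0.987, 0.16, -0.0, -0.0]
wrist_force: [-0.9, 1.4, 0.5]
width: 0.0704
grasp_force: 0.0
```

>>> {"name": "step_arm", "arguments": {"increments": [[[0.25, 1, 0], [0, 0, 0]], [[0.25, 1, 0], [0, 0, 0]], [[0.25, 1, 0], [0, 0, 0]], [[0.25, 1, 0], [0, 0, 0]], [[0.25, 1, 0], [0, 0, 0]], [[0.25, 1, 0], [0, 0, 0]], [[0.25, 1, 0], [0, 0, 0]], [[0.25, 1, 0], [0, 0, 0]], [[0.25, 0.9, 0], [0, 0, 0]], [[0, 0, 0], [0, 0, 0]]]}}

```text
t: 21.9
ee_pos: [0.5789, 0.2844, 0.2127]
tcp_rot: [0.987, 0.162, -0.0, -0.0]
wrist_force: [0.8, 0.3, 0.7]
width: 0.0707
grasp_force: 0.0
```

Run:
```python
from h import *
ball_c=cam("top"); P=cloud(ball_c)
def bl(P,c):
    m=(c["depth"]>0)&(P[...,2]>.085)&(P[...,2]<.115)&(P[...,0]<.53)&(P[...,0]>.44)&(P[...,1]<-.17)&(P[...,1]>-.3); print("ball",m.sum(),P[m].mean(0).round(4))
bl(P,ball_c); t0=pickle.load(open("top0.pkl","rb")); bl(cloud(t0),t0)
c=cam("wrist"); P=cloud(c); pickle.dump(c,open("w2.pkl","wb"))
m=(c["depth"]>0)&(P[...,2]>.008)&(P[...,2]<.045)&(np.hypot(P[...,0]-.588,P[...,1]-.312)<.06)
Q=P[m]; r=cv2.minAreaRect(Q[:,:2].astype(np.float32)); print(m.sum(),r,np.percentile(Q[:,2],95))
T=Q[Q[:,2]>.024]; r=cv2.minAreaRect(T[:,:2].astype(np.float32)); print("upper half",r)
print(ctrl.get_state()["ee_pos"],ctrl.get_state()["tcp_rot"],ctrl.get_state()["qpos"])
```

```text
ball 60 [ 0.4624 -0.1986  0.1049]
ball 61 [ 0.4626 -0.1988  0.1045]
1939 ((0.587841808795929, 0.31695547699928284), (0.07192172855138779, 0.03190284222364426), 18.0574893951416) 0.031165517045248125
upper half ((0.5878791809082031, 0.3167576491832733), (0.07194341719150543, 0.02761688083410263), 18.477380752563477)
[0.57905323 0.28112511 0.21297179] [ 9.87066038e-01  1.60313144e-01 -3.02513428e-04  4.91685879e-04] [-0.87502024  0.59905146  0.52103948  1.60245155 -0.33250206  1.03056573
 -1.50514109]
```

>>> {"name": "step_arm", "arguments": {"increments": [[[0.18, 0.72, -0.8], [0, 0, 0]], [[0.17, 0.71, -0.8], [0, 0, 0]], [[0, 0, -0.95], [0, 0, 0]], [[0, 0, -0.95], [0, 0, 0]], [[0, 0, -0.95], [0, 0, 0]], [[0, 0, -0.95], [0, 0, 0]], [[0, 0, -0.95], [0, 0, 0]], [[0, 0, -0.95], [0, 0, 0]], [[0, 0, -0.94], [0, 0, 0]], [[0, 0, 0], [0, 0, 0]]]}}

```text
t: 23.25
ee_pos: [0.5864, 0.3168, 0.0049]
tcp_rot: [0.987, 0.16, -0.002, 0.001]
wrist_force: [0.4, 0.6, -0.2]
width: 0.0702
grasp_force: 0.0
```

>>> {"name": "step_arm", "arguments": {"increments": [[[0, 0, 0.08], [0, 0, 0]], [[0, 0, 0], [0, 0, 0]], [[0, 0, 0], [0, 0, 0]], [[0, 0, 0], [0, 0, 0]], [[0, 0, 0], [0, 0, 0]]], "claw": 0, "force": 20}}

```text
t: 23.88
ee_pos: [0.588, 0.3179, 0.0096]
tcp_rot: [0.987, 0.161, 0.0, -0.0]
wrist_force: [-0.4, -0.5, 3.2]
width: 0.0314
grasp_force: 20.0
```

>>> {"name": "step_arm", "arguments": {"increments": [[[0, 0, 0.5], [0, 0, 0]], [[0, 0, 0.9], [0, 0, 0]], [[0, 0, 0.9], [0, 0, 0]], [[0, 0, 0.9], [0, 0, 0]], [[0, 0, 0.9], [0, 0, 0]], [[0, 0, 0.9], [0, 0, 0]], [[0, 0, 0.9], [0, 0, 0]], [[0, 0, 0.9], [0, 0, 0]], [[0, 0, 0], [0, 0, 0]]]}}

```text
t: 25.0
ee_pos: [0.5891, 0.3181, 0.1816]
tcp_rot: [0.987, 0.16, 0.002, -0.001]
wrist_force: [0.0, 0.8, -2.4]
width: 0.0312
grasp_force: 20.0
```

Run:
```python
from h import *
c=cam("wrist"); P=cloud(c); s=ctrl.get_state()
print(s["ee_pos"],s["tcp_rot"],s["width"],s["grasp_force"])
E_=s["ee_pos"]
# tube points: near axis, in tool frame
Rm=R.from_quat(s["tcp_rot"]).as_matrix(); L=(P-E_)@Rm
m=(c["depth"]>0)&(abs(L[...,1])<.013)&(L[...,2]>-.035)&(L[...,2]<.02)&(abs(L[...,0])<.06)
Q=L[m]; print(m.sum(),Q.min(0).round(4),Q.max(0).round(4),np.percentile(Q[:,2],[2,10]).round(4))
for a in np.arange(-.045,.05,.01):
    q=Q[(Q[:,0]>=a)&(Q[:,0]<a+.01)]
    if len(q)>5: print(round(a,3),len(q),np.percentile(q[:,2],5).round(4),q[:,1].mean().round(4))
cv2.imwrite("pics/w3.png",c["pixels"])
```

```text
[0.58820379 0.31777949 0.1800168 ] [ 9.87045090e-01  1.60441744e-01  5.84226262e-04 -3.09736626e-04] 0.031371048376618846 19.998997449874878
6941 [-0.0363 -0.013  -0.0245] [0.0367 0.013  0.0077] [-0.0234 -0.0228]
-0.045 38 -0.0223 -0.0004
-0.035 934 -0.023 0.0003
-0.025 266 -0.0233 0.0008
-0.015 49 -0.0197 -0.0029
-0.005 1044 -0.0231 0.0
0.005 1169 -0.0231 0.0002
0.015 1239 -0.0231 0.0001
0.025 1732 -0.0231 0.0003
0.035 470 -0.0228 -0.0003
```

View pics/w3.png

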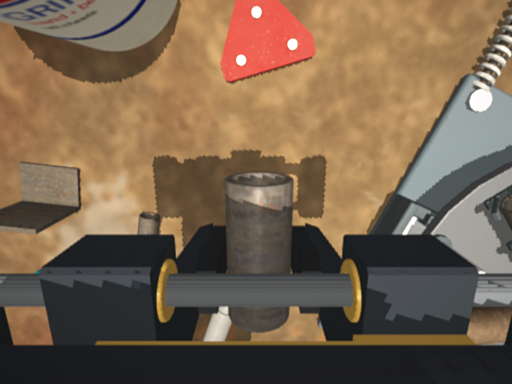

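The tube is held straight and centred between the pads, with its axis 7 mm above the TCP and ends at ±36.5 mm. I'll carry it over the cradle with a 10 mm stand-off from the stop.

>>> {"name": "step_arm", "arguments": {"increments": [[[-0.38, -0.93, 0], [0, 0, -0.3]], [[-0.38, -0.93, 0], [0, 0, -0.3]], [[-0.38, -0.93, 0], [0, 0, -0.3]], [[-0.38, -0.93, 0], [0, 0, -0.3]], [[-0.38, -0.93, 0], [0, 0, -0.3]], [[-0.38, -0.93, 0], [0, 0, -0.3]], [[-0.38, -0.93, 0], [0, 0, -0.3]], [[-0.38, -0.93, 0], [0, 0, -0.3]], [[-0.38, -0.93, 0], [0, 0, -0.3]], [[-0.38, -0.93, 0], [0, 0, -0.2]]]}}

```text
t: 26.3
ee_pos: [0.4921, 0.0839, 0.1788]
tcp_rot: [0.998, -0.057, -0.0, 0.0]
wrist_force: [-0.5, -0.5, -1.7]
width: 0.0315
grasp_force: 20.0
```

>>> {"name": "step_arm", "arguments": {"increments": [[[-0.38, -0.93, 0], [0, 0, 0]], [[-0.38, -0.93, 0], [0, 0, 0]], [[-0.38, -0.9, 0], [0, 0, 0]], [[0, 0, 0], [0, 0, 0]], [[0, 0, 0], [0, 0, 0]]]}}

```text
t: 26.92
ee_pos: [0.4647, 0.0167, 0.1792]
tcp_rot: [0.998, -0.056, 0.0, -0.0]
wrist_force: [0.0, -0.4, -2.9]
width: 0.0315
grasp_force: 20.0
```

Run:
```python
from h import *
s=ctrl.get_state(); print(s["ee_pos"],s["tcp_rot"])
y=R.from_quat(s["tcp_rot"]).as_matrix()[:,1]; print("y ang",np.degrees(np.arctan2(y[1],y[0])))
a=np.radians(-6.5); X=np.array([np.cos(a),np.sin(a)]); Y=np.array([-X[1],X[0]]); O=C-.098*X
for n in ("wrist","scene"):
    c=cam(n);P=cloud(c); q=(P[...,:2]-O); lx=q@X; ly=q@Y
    for nm,x0,x1 in (("outer",-.038,-.026),("inner",.012,.024),("stop",.033,.045)):
        m=(c["depth"]>0)&(lx>x0)&(lx<x1)&(abs(ly)<.04)&(P[...,2]>.07)&(P[...,2]<.098)
        if m.sum()>5: print(n,nm,m.sum(),"x",lx[m].min().round(4),lx[m].max().round(4),"y",ly[m].min().round(4),ly[m].max().round(4),"z",P[m][:,2].max().round(4))
    if n=="wrist": cv2.imwrite("pics/w4.png",c["pixels"])
```

```text
[0.46467088 0.01671101 0.17923442] [ 9.98420714e-01 -5.61783444e-02  1.31508915e-04 -2.32137711e-04]
y ang -96.44095204528962
wrist inner 435 x 0.015 0.0232 y -0.0228 0.0227 z 0.0841
wrist stop 270 x 0.0369 0.0411 y -0.0125 0.0129 z 0.0947
scene outer 34 x -0.0376 -0.0267 y -0.0233 0.0308 z 0.0879
scene inner 30 x 0.0123 0.0222 y -0.0225 0.0193 z 0.0883
scene stop 48 x 0.0347 0.0437 y -0.0145 0.0115 z 0.0961
```

View pics/w4.png

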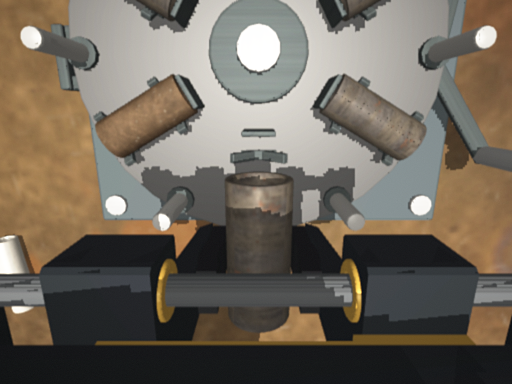

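The wrist view shows the inner saddle at (258,156) and the stop plate at (258,132), both in line with the tube. The saddle is centred at y = 0 and the stop plate is at x = +37 mm. I'll lower the tube now.

>>> {"name": "step_arm", "arguments": {"increments": [[[0, 0, -0.8], [0, 0, 0]], [[0, 0, -0.8], [0, 0, 0]], [[0, 0, -0.8], [0, 0, 0]], [[0, 0, -0.6], [0, 0, 0]], [[0, 0, -0.4], [0, 0, 0]], [[0, 0, -0.3], [0, 0, 0]], [[0, 0, -0.12], [0, 0, 0]], [[0, 0, 0], [0, 0, 0]]]}}

```text
t: 28.02
ee_pos: [0.4646, 0.0161, 0.0838]
tcp_rot: [0.998, -0.056, 0.0, -0.0]
wrist_force: [-0.4, 0.5, -1.6]
width: 0.0313
grasp_force: 20.0
```

>>> {"name": "step_arm", "arguments": {"increments": [[[0, 0, -0.1], [0, 0, 0]], [[0, 0, 0], [0, 0, 0]]]}}

```text
t: 28.28
ee_pos: [0.465, 0.0166, 0.0816]
tcp_rot: [0.998, -0.056, 0.001, -0.0]
wrist_force: [0.8, 0.7, 1.4]
width: 0.0313
grasp_force: 20.0
```

Seated. I'll loosen the grip to 4 N and slide the tube gently towards the hub.

>>> {"name": "step_arm", "arguments": {"increments": [[[0, 0, -0.03], [0, 0, 0]], [[0, 0, 0], [0, 0, 0]], [[0.1, -0.011, 0], [0, 0, 0]], [[0.1, -0.011, 0], [0, 0, 0]], [[0.1, -0.011, 0], [0, 0, 0]], [[0, 0, 0], [0, 0, 0]]], "force": 4}}

```text
t: 29.02
ee_pos: [0.4706, 0.0161, 0.0801]
tcp_rot: [0.998, -0.056, -0.001, -0.0]
wrist_force: [-3.2, 3.7, 1.3]
width: 0.0322
grasp_force: 4.0
```

>>> {"name": "step_arm", "arguments": {"increments": [[[0.06, -0.007, 0], [0, 0, 0]], [[0.06, -0.007, 0], [0, 0, 0]], [[0, 0, 0], [0, 0, 0]]]}}

```text
t: 29.4
ee_pos: [0.4751, 0.0152, 0.0805]
tcp_rot: [0.998, -0.056, 0.0, -0.0]
wrist_force: [-1.6, 3.9, -0.2]
width: 0.0319
grasp_force: 4.0
```

>>> {"name": "step_arm", "arguments": {"increments": [[[0.04, -0.004, 0], [0, 0, 0]], [[0, 0, 0], [0, 0, 0]]]}}

```text
t: 29.65
ee_pos: [0.4758, 0.0151, 0.0804]
tcp_rot: [0.998, -0.056, -0.0, -0.0]
wrist_force: [-2.6, 4.5, 2.1]
width: 0.0316
grasp_force: 4.0
```

>>> {"name": "step_arm", "arguments": {"increments": [[[0, 0, 0], [0, 0, 0]], [[0, 0, 0], [0, 0, 0]], [[0, 0, 0.6], [0, 0, 0]], [[0, 0, 0.8], [0, 0, 0]], [[0, 0, 0.8], [0, 0, 0]], [[0, 0, 0.8], [0, 0, 0]], [[-0.9, 0, 0.8], [0, 0, 0]], [[-0.9, 0, 0.4], [0, 0, 0]], [[0, 0, 0], [0, 0, 0]], [[0, 0, 0], [0, 0, 0]]], "claw": 0.6}}

```text
t: 30.9
ee_pos: [0.4318, 0.015, 0.1858]
tcp_rot: [0.998, -0.056, 0.001, -0.0]
wrist_force: [-0.4, 0.9, -0.9]
width: 0.0529
grasp_force: 0.0
```

```bash
cat > chk.py <<'E'
from h import *
a=np.radians(-6.5); X=np.array([np.cos(a),np.sin(a)]); Y=np.array([-X[1],X[0]]); O=C-.098*X
print(ctrl.get_state()["ee_pos"])
for n in ("wrist","scene","top"):
    c=cam(n);P=cloud(c); q=(P[...,:2]-O); lx=q@X; ly=q@Y
    m=(c["depth"]>0)&(abs(lx)<.055)&(abs(ly)<.015)&(P[...,2]>.096)&(P[...,2]<.112)
    if m.sum()>20:
        r=cv2.minAreaRect(np.stack([lx[m],ly[m]],1).astype(np.float32))
        print(n,m.sum(),"x",lx[m].min().round(4),lx[m].max().round(4),"ymean",ly[m].mean().round(4),"ztop",np.percentile(P[m][:,2],95).round(4),"rect",np.round(r[0],4),np.round(r[1],4),round(r[2],1))
    m=(c["depth"]>0)&(lx>.028)&(lx<.05)&(abs(ly)<.012)&(P[...,2]>.085)&(P[...,2]<.0965)
    if m.sum()>5: print("  stop",m.sum(),lx[m].min().round(4),lx[m].max().round(4))
    if n=="wrist": cv2.imwrite("pics/w5.png",c["pixels"])
pins("top")
E
python3 chk.py
```

```text
[0.43184539 0.01500339 0.18582955]
wrist 3285 x -0.0362 0.0355 ymean -0.0001 ztop 0.1032 rect [-0.0004 -0.0001] [0.0717 0.0272] 0.2
  stop 198 0.037 0.0407
scene 139 x -0.0384 0.039 ymean -0.0029 ztop 0.1073 rect [ 0.0003 -0.0013] [0.0776 0.0273] 0.4
top 21 [0.6975 0.0588 0.1209] ang 23.5 r 0.1373
top 20 [ 0.6818 -0.078   0.1212] ang -36.7 r 0.1373
top 21 [0.5865 0.1405 0.1197] ang 83.8 r 0.1373
```

View pics/w5.png

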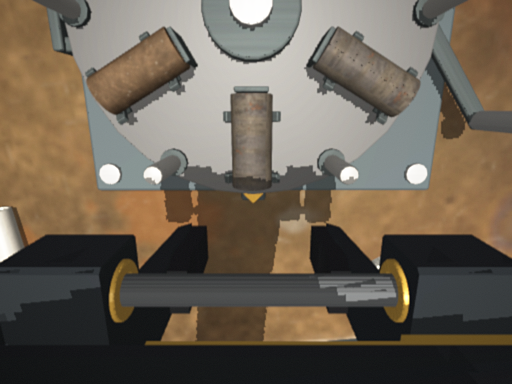

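The wrist view shows the tube at (252,138) in both saddles, with its end at the stop plate (252,92). Measured in the cradle frame, x = -0.4 mm, y = 0, tilt is 0.2° and the top is at 103 mm. It slipped about 2 mm in the pads at the end of the push, so it does bear on the stop. The table is at 60°, and the lever was back at its starting position when last measured. The gripper is clear, so I'll hand in.

```bash
python3 -c "
from bench import ctrl
print(ctrl.sign_off())"
```

```text
the job is handed in; nothing more can be done
None
```

The job is handed in: by camera measurement the table is one detent on counter-clockwise, the lever is home, and the thick tube lies in the cradle with its end at the stop plate; the hand-in returned no verdict.

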